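# Load a bearing ball into the counting shield and latch its gate

### The job

Load the counting shield: nudge the steel bearing ball that lies on its deck across to the round pocket until it drops in (roll it along the deck, do not lift it off), then push the sliding gate shut over it, all the way home, until the spring bolt snaps out behind the gate. Leave the other things on the bench where they are.

Things in the scene. Friction and masses are not known exactly. Their poses are not given: they have to be found in the camera images.
- shield: counting shield: fixed grey steel case, aluminium deck 250 x 170 mm on top, deck surface 110 mm above the table. Origin on the table under the pocket's axis, at mid-deck; x = the direction in which the gate closes (roughly away from the robot), y left, z up. A detector tube 60 mm thick sticks out of its -y side at x = 30 mm, to y = -178 mm
- pocket (a point): centre of the mouth of the round pocket in the deck, at deck height; the pocket is 33 mm in diameter and 27 mm deep with a flat floor, so the ball lies in it wholly below the deck, its centre 14.5 mm below the mouth
- loading (a point): middle of the loading area on the deck, at deck height, at shield x = 74, y = 0 mm. Edged by two guide strips, 5 mm high and wide, converging from |y| = 56 mm at shield x = 114 mm to |y| = 24 mm at x = 34 mm, and by a 5 mm high lip at x = 114 to 119 mm
- rails (a point): mid-way between the gate's two rails at deck height, at shield x = -41, y = 0 mm. The rails run along shield x from -112 to +29 mm at |y| = 35 to 55 mm, 20 mm high; 14 mm high end stops at x = 32 to 38 mm, |y| = 30 to 55 mm. Between them the deck is clear
- ball_center (a point): centre of the polished steel bearing ball, 25 mm in diameter, 50 to 80 g; at the start it lies on the deck at shield x 70 to 100 mm, |y| up to 22 mm, centre 12.5 mm above the deck. It rolls easily: it should be pushed slowly, from its far side, towards the pocket
- gate (a joint): opening of the gate in m: 0 shut, grows as it is drawn back to shield -x; starts at 0.048 to 0.064, pocket uncovered; limits -0.003 (hard on its end stops) and 0.066. Steel plate 68 x 78 mm, top 13.5 mm above the deck, sliding in the rails with 6 to 8 N of friction; stays where left. Shut, it spans shield x = -40 to +28 mm
- gate_flange (a point): middle of the back face (towards shield -x) of the upright push flange at the gate's rear edge, 30 mm above the deck; the flange is a steel plate 5 mm thick, 56 mm wide, rising from the gate's top to 45 mm above the deck. Moves with the gate; pushing on it towards shield +x shuts the gate
- catch (a joint): spring bolt, in m: 0 sprung fully out, grows as it is pressed back (to shield +y) into its housing on the +y rail. While the gate is open its side edge holds the bolt at about 0.008; once the gate opening falls below about 0.0005 the bolt snaps out to 0 behind the gate's rear edge and blocks it. It needs no touching
- catch_nose (a point): tip of the spring bolt, a 10 mm wide square steel bolt with a black pull knob on its outer end; the bolt is at shield x = -45 mm and, sprung out, its tip is at shield y = +31 mm, 8 mm inside the line of the gate's side edge, 8.5 mm above the deck
- washer: bystander: loose brass washer 26 mm in diameter, 6 mm high, on the deck on the -y side outside the guide strips
- dish: bystander: open steel dish 84 mm in diameter, 18 mm high, on the table to the left of the shield
- tin_box: bystander: die-cast box 60 x 95 x 34 mm on the table to the right of the shield
- blank: bystander: blank steel flange 40 mm in diameter, 12 mm high, on the table just beyond the shield
- collar: bystander: aluminium collar 48 mm in diameter, 14 mm high, on the table just beyond the shield
- screwdriver: bystander: black-handled screwdriver 170 mm long on the table to the right, nearer the robot than the shield
- meter: bystander: white hand-held meter 165 mm long, 26 mm high, on the table far left

How it is judged:
On the way, in this order (a step that is already met when the one before it is completed fails the run):
1. the ball has dropped into the pocket (horizontal distance between ball_center and pocket below 0.009 m and z of ball_center in the frame of shield below 0.101 m), for 0.2 s.
2. the gate is shut over it and the spring bolt has snapped out behind it (value of joint each of gate, catch below 0.002 m), for 0.2 s.
At the end, for the whole second after the job is handed in: the ball lies in the pocket (its centre within 9 mm of the pocket's axis and at least 9 mm below the deck), the gate is shut to within 2 mm and at rest, and the spring bolt stands out behind it to within 2 mm of its full reach (all of step 1 and all of step 2 and velocity of joint gate between -0.01 and 0.01 m/s); the robot touches nothing.
It fails at once if the ball was lifted off the deck (its centre more than 30 mm above it) (z of ball_center in the frame of shield above 0.14 m).
It fails at once if a bystander was displaced by more than 30 mm (distance of any of washer, dish, tin_box, blank, collar, screwdriver, meter from where it was at the start of the episode above 0.03 m).
It also fails if it takes over 48 s, if anything falls off the work surface, if the arm or the gripper's body presses on something with over 40 N, if the wrist force passes 120 N, or if a joint passes its speed limit or range.

### The arm

A 6-joint arm with a two-finger parallel gripper is mounted at the origin on the work surface. World frame = base frame: x ahead of the robot, y to its left, z up, the work surface at z = 0. Lengths are in m, angles in rad, forces in N, time in s.
With the tool pointing down it reaches from about 0.35 to 0.975 m from the base axis. Payload 4.9 kg.
Tool frame: the origin (TCP) lies on the front face of the gripper's body, between the roots of the fingers; the fingertips stand ctrl.tip_extent ahead of it and the grasp point (between the pads) lies 54 mm ahead of it (ctrl.tip_extent is the distance from the TCP to the fingertips, in m); z points along the fingers, y is the line along which they close (so a half turn about z gives the same grasp; the last joint's range is limited). The gripper opens to 85 mm and grips with 20 to 120 N. Pads are 22 mm wide; open, the fingers measure 114 mm over their backs; the gripper's body (76 mm by 85 mm) begins 54 mm behind the grasp point. The pads swing forward as they close: fully open they stand 13 mm farther back than shut.
Start: joints at [-1.434, 0.053, 1.613, -0, 1.476, -0.119], TCP at [0.158, -0.605, 0.304] pointing down, gripper open.
Joint ranges: [-3.01, 3.01], [-1.01, 2.22], [0.06, 2.58], [-1.02, 4.17], [0.09, 2.62], [-3.14, 3.14]. Speed limits (rad/s): [2.57, 2.57, 3.14, 3.14, 3.14, 3.14].

### API

Orientations are given as a rotation vector (axis times angle).
In Python, from station import ctrl gives the robot as it stands.
- The arm moves only by the tool apply_moves, never from a script. Its argument "rows" is one flat list of numbers, 6 for each row, row after row: the shift along the tool's x, y, z normalised to -1 to 1, where 1 is 0.6 m, then the turn, a rotation vector about the tool's x, y, z normalised to -1 to 1, where 1 is 90 degrees. A call has 1 to 20 rows; each row is the pose to reach, as a shift and turn from the pose commanded when the call began, along the tool's axes at that moment; what a row does not reach only later rows make up. A row lasts 1/10 s, in which the tool goes at most 50 mm and 8.59 degrees, less where a joint would pass 70% of its speed; a pose out of reach is approached as far as the arm can. A call with a number of a shift or a turn outside -1 to 1 is refused whole. A call with a gripper value outside its range is refused whole. "grip" is the opening, from 0 (shut) to 1 (fully open), set as the call begins (left out, the last holds). The fingers move at their own pace and stop on an object; "grip_force" is the grip in N (left out, the last holds). Time passes only in rows, so rows that repeat a pose let the fingers close. It gives the time, the measured TCP pose, the force, the opening and the grip force at its end, in the units of the state.
- ctrl.get_obs(): the state, without advancing time (a new reading comes with each control period).
- ctrl.get_image(name): name is "scene" or "side" or "wrist"; returns (picture, depth): 420x560x3 uint8, blue, green, red; 420x560 float32, m along the optical axis (not along the pixel's ray), 0 where there is no reading.
- ctrl.camera_model(name): a dict with "mtx" (3x3 intrinsics, pixels), "R" (3x3) and "t" (3): a world point X has camera coordinates R X + t; the wrist camera has in their place "tool_from_camera" (4x4, takes a point from camera to tool coordinates, whose origin is the TCP and whose axes are the flange's). Camera axes: x right, y down, z forward; pixel columns grow to the right and rows downward; lengths in m; the calibration is good to about 2 mm. The wrist camera is an equidistant fisheye: a pixel r from the principal point sees the ray r / f radians off the axis. A picture is of the moment at which its call begins: read the wrist's pose just before it. camera_model takes no time and is no camera call.
- ctrl.finish_job(): hands the job in; it is judged then, once.
The state is a dict: "t": time; "q": joint angles; "dq": joint speeds; "effort": joint torques, N m; "tool_pos": TCP position; "tool_rot": TCP orientation; "contact_force": force on the tool from outside, world axes, zero at the start; "wrist_torque": the same for the moment, N m; "opening": finger opening in m; "grip_force": force on a finger pad.
Only numpy, scipy, OpenCV 4.12 (cv2) and the standard library are available. Lean on these libraries where they do the work, as an engineer would, in place of code of your own. Each camera call takes 0.05 s, during which the arm holds its last target. There are 200 camera calls.

## Working session

There is one attempt and no reset: what is moved stays moved. The work goes in short steps, Python scripts to look and compute and a tool call to move; the robot and the scene stay as the last step left them, time stands still between calls to the robot, and variables do not carry over. Pictures are saved under pics/ and viewed, at most 12 in all, crops included, and the job is handed in when it is done.

Besides the shell and the picture viewer there is one more tool, called after "Request:" in YAML: its name, and indented under it one key for each argument. apply_moves: Moves the arm, as the interface text tells. Its arguments: {"type":"object","properties":{"rows":{"type":"array","items":{"type":"number"}},"grip":{"type":"number"},"grip_force":{"type":"number"}},"required":["rows"]}

```bash
mkdir -p pics; ls; cat > h.py <<'E'
import numpy as np, cv2
from station import ctrl
from scipy.spatial.transform import Rotation as Ro
def cam(n):
    m=ctrl.camera_model(n); return np.array(m["mtx"]),np.array(m["R"]),np.array(m["t"]).ravel()
def deproj(n,u,v,d):
    K,R,t=cam(n); return R.T@(np.linalg.inv(K)@[u,v,1]*d-t)
def onplane(n,u,v,z):
    K,R,t=cam(n); c=-R.T@t; r=R.T@np.linalg.inv(K)@[u,v,1]; return c+r*(z-c[2])/r[2]
def proj(n,X):
    K,R,t=cam(n); p=K@(R@np.array(X)+t); return p[:2]/p[2]
E
python3 - <<'E'
from h import *
o=ctrl.get_obs(); print(o, ctrl.tip_extent)
for n in("scene","side"):
    im,d=ctrl.get_image(n); cv2.imwrite(f"pics/{n}0.png",im); np.savez(f"{n}0.npz",im=im,d=d)
    K,R,t=cam(n); print(n,K,-R.T@t,R)
E
```

```text
pics
{'t': 0.0, 'q': array([-1.43402057e+00,  5.33882532e-02,  1.61430221e+00, -4.47864519e-06,
        1.47601007e+00, -1.18993689e-01]), 'dq': array([ 0.00015444,  0.00035841,  0.0008978 , -0.00151408,  0.00217227,
        0.00150046]), 'effort': array([-1.07161781e-03, -3.93685412e+01, -3.70177603e+01, -1.82365479e-04,
        7.17422459e-03, -8.19552554e-06]), 'tool_pos': array([ 0.15805639, -0.60419051,  0.3026385 ]), 'tool_rot': array([-3.11384743e+00, -4.00399345e-01,  3.64162220e-05]), 'contact_force': array([ 0.23746617, -0.13972911, -0.24897198]), 'wrist_torque': array([-0.00884885,  0.05735515, -0.00667256]), 'grip_force': 0.0, 'opening': 0.0858390377792306} 0.0726
scene [[425.59062801   0.         279.70215172]
 [  0.         425.59062801 213.32723823]
 [  0.           0.           1.        ]] [ 1.05143419 -0.50954145  0.76273791] [[ 0.78941874  0.61345788 -0.02207887]
 [ 0.37720856 -0.51315267 -0.77096565]
 [-0.48428479  0.6002864  -0.6364939 ]]
side [[496.2282009    0.         278.37560637]
 [  0.         496.2282009  208.11844681]
 [  0.           0.           1.        ]] [-0.06733894  0.77501494  0.76712926] [[-0.72856574 -0.68492959  0.00796304]
 [-0.39478261  0.41037679 -0.82203259]
 [ 0.55976661 -0.60204846 -0.56938476]]
```

View pics/scene0.png

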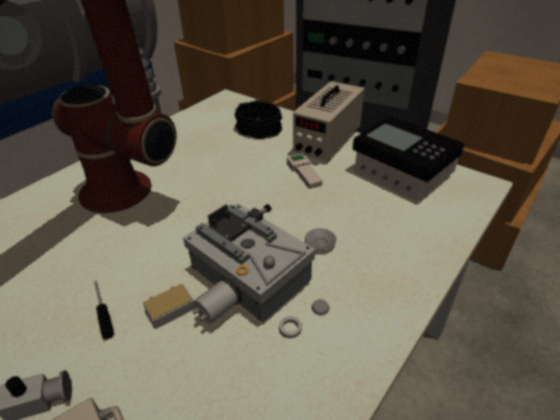

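View pics/side0.png

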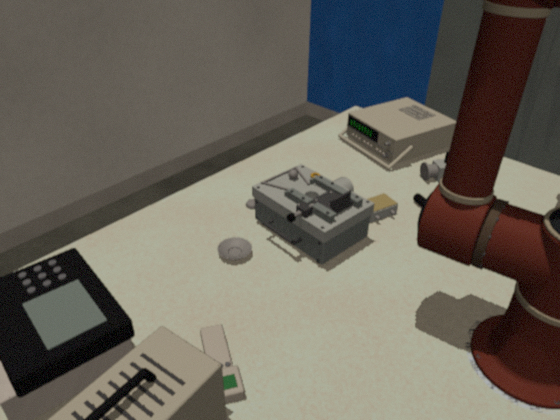

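The scene view shows the shield near (250,250), pocket near (247,243), ball near (269,262) and gate near (235,222). In the side view the shield is near (312,205). I'll enlarge both.

```bash
python3 - <<'E'
from h import *
for n,(x0,y0) in(("scene",(175,190)),("side",(245,155))):
    f=np.load(f"{n}0.npz"); im=f["im"]
    c=im[y0:y0+(120 if n=="scene" else 105),x0:x0+145]
    c=cv2.convertScaleAbs(c,alpha=1.6,beta=0)
    cv2.imwrite(f"pics/{n}0c.png",cv2.resize(c,None,fx=5,fy=5,interpolation=cv2.INTER_CUBIC))
f=np.load("scene0.npz");d=f["d"]
for u,v in((232,203),(313,250),(265,290),(185,238),(247,243),(269,262),(262,258),(290,245)):
    print(u,v,deproj("scene",u,v,d[v,u]).round(4),onplane("scene",u,v,.11).round(4))
E
```

```text
232 203 [ 0.3282  0.1665 -0.002 ] [0.4341 0.0675 0.11  ]
313 250 [0.6891 0.0517 0.1081] [0.6902 0.05   0.11  ]
265 290 [ 0.6776 -0.0994  0.1099] [ 0.6776 -0.0995  0.11  ]
185 238 [ 0.4348 -0.0901  0.1091] [ 0.4356 -0.0906  0.11  ]
247 243 [ 0.5474 -0.0068  0.0936] [ 0.5598 -0.0191  0.11  ]
269 262 [ 0.6471 -0.048   0.1276] [ 0.6359 -0.0352  0.11  ]
262 258 [ 0.616  -0.0346  0.1094] [ 0.6164 -0.035   0.11  ]
290 245 [0.6393 0.0344 0.1081] [0.6406 0.0328 0.11  ]
```

View pics/scene0c.png

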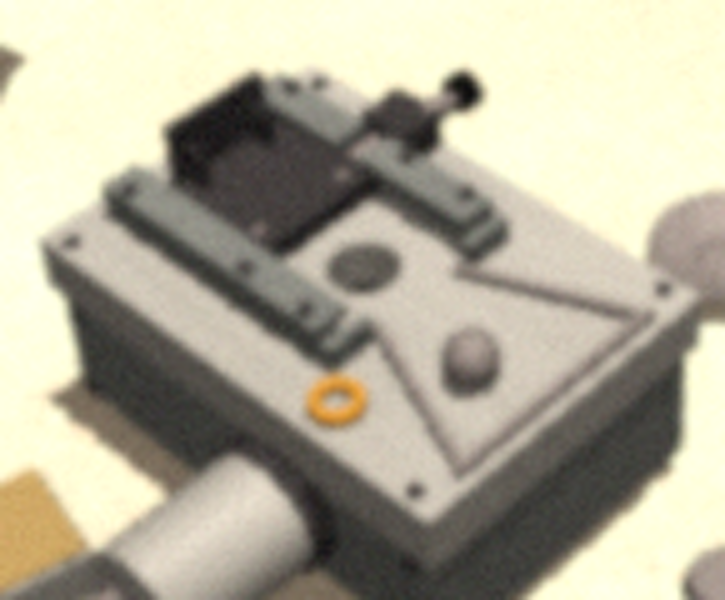

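View pics/side0c.png

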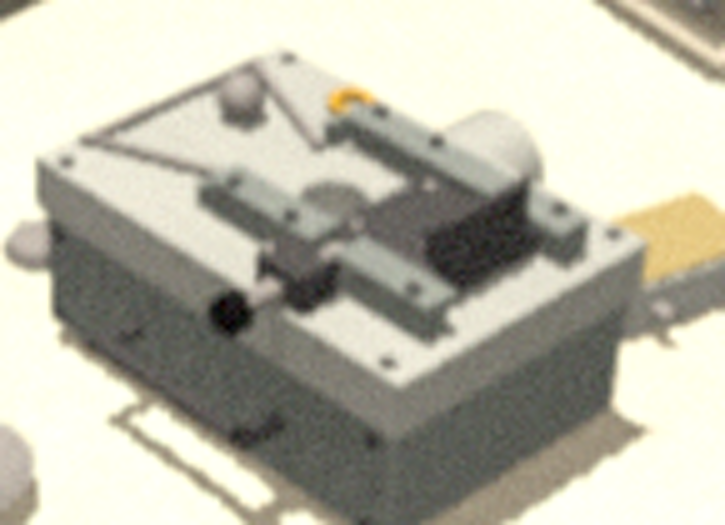

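Enlarged scene view (5x): deck corners at crop (45,240), (432,525), (697,295), pocket mouth (364,268), ball (470,360). Side crop: corners (38,158), (400,383), (645,240), (275,52) and ball (241,97). The gate is drawn back with its flange at its rear, and the washer sits outside the -y guide strip.

```bash
cat > m.py <<'E'
from h import *
S=lambda x,y:(175+(x+.5)/5-.5,190+(y+.5)/5-.5)
D=lambda x,y:(245+(x+.5)/5-.5,155+(y+.5)/5-.5)
obs=[("scene",S(45,240),(-125,-85)),("scene",S(432,525),(125,-85)),("scene",S(697,295),(125,85)),
("side",D(38,158),(125,85)),("side",D(400,383),(-125,85)),("side",D(645,240),(-125,-85)),("side",D(275,52),(125,-85)),
("scene",S(364,268),(0,0))]
W=[onplane(n,*p,.11)[:2] for n,p,_ in obs]; L=[np.array(l)/1000 for *_,l in obs]
def fit(idx):
    A=np.array([W[i] for i in idx]);B=np.array([L[i] for i in idx]);a=A.mean(0);b=B.mean(0)
    P=A-a;Q=B-b; th=np.arctan2((Q[:,0]*P[:,1]-Q[:,1]*P[:,0]).sum(),(Q*P).sum())
    c,s=np.cos(th),np.sin(th);R=np.array([[c,-s],[s,c]]);return th,R,a-R@b
if __name__=="__main__":
    for idx in([0,1,2],[3,4,5,6],range(8)):
        th,R,t=fit(idx);print("fit",th,t)
        for i in idx: print(obs[i][0],L[i],((W[i]-t)@R*1e3-L[i]*1e3).round(1))
    print("pocket",W[7])
    def tri(p1,p2):
        A=[];b=[]
        for n,p in(("scene",p1),("side",p2)):
            K,Rc,tc=cam(n);c=-Rc.T@tc;d=Rc.T@np.linalg.inv(K)@[*p,1];d/=np.linalg.norm(d);M=np.eye(3)-np.outer(d,d);A.append(M);b.append(M@c)
        return np.linalg.lstsq(np.vstack(A),np.hstack(b),rcond=None)[0]
    loc=lambda X:(R.T@(np.array(X)[:2]-t)*1e3).round(1)
    X=tri(S(470,360),D(241,97));print("ball tri",X,loc(X))
    for n,p in(("scene",S(470,360)),("side",D(241,97))):X=onplane(n,*p,.1225);print(n,X,loc(X))
    # flange top corners, top at z .155
    for n,p in(("scene",S(168,130)),("scene",S(258,75)),("side",D(430,237)),("side",D(528,180))):print("flange",n,loc(onplane(n,*p,.155)))
E
python3 m.py; python3 - <<'E'
from h import *
q=ctrl.camera_model("wrist");print(q)
E
```

```text
fit -0.07975848991495543 [ 0.5607763  -0.01838988]
scene [-0.125 -0.085] [2.5 1.8]
scene [ 0.125 -0.085] [ 0.1 -0.1]
scene [0.125 0.085] [-2.6 -1.7]
fit -0.07175213291435029 [ 0.56103513 -0.01712824]
side [0.125 0.085] [-0.6 -3.1]
side [-0.125  0.085] [ 3.1 -1.7]
side [-0.125 -0.085] [1.5 0. ]
side [ 0.125 -0.085] [-4.   4.8]
fit -0.0756267532708141 [ 0.56087364 -0.01790059]
scene [-0.125 -0.085] [2.  1.8]
scene [ 0.125 -0.085] [-0.3 -1.1]
scene [0.125 0.085] [-2.3 -2.7]
side [0.125 0.085] [-0.8 -1.9]
side [-0.125  0.085] [ 2.9 -1.4]
side [-0.125 -0.085] [1.9 0.3]
side [ 0.125 -0.085] [-3.5  6.1]
scene [0. 0.] [ 0.1 -1.1]
pocket [ 0.56090992 -0.01903445]
ball tri [ 0.64325039 -0.04324124  0.12251843] [ 84.1 -19. ]
scene [ 0.6424437  -0.04391802  0.1225    ] [ 83.3 -19.8]
side [ 0.64406039 -0.0425684   0.1225    ] [ 84.8 -18.3]
flange scene [-94.4 -27. ]
flange scene [-93.2  26.3]
flange side [-96.7  41.2]
flange side [-94.9 -26.8]
{'mtx': array([[325.1922621 ,   0.        , 281.15826995],
       [  0.        , 325.1922621 , 211.24975899],
       [  0.        ,   0.        ,   1.        ]]), 'tool_from_camera': array([[-5.46806129e-04, -9.50787100e-01, -3.09844465e-01,
         7.91015378e-02],
       [ 9.99999260e-01, -8.56660682e-04,  8.63969609e-04,
        -5.41105193e-04],
       [-1.08688273e-03, -3.09843763e-01,  9.50786864e-01,
        -6.86503336e-02],
       [ 0.00000000e+00,  0.00000000e+00,  0.00000000e+00,
         1.00000000e+00]])}
```

```bash
cat > g.py <<'E'
import sys; from m import *
th,R,t=fit(range(8))
def go(sx,sy,z,cmd=None,yaw=True):
    o=ctrl.get_obs(); Rt=Ro.from_rotvec(o["tool_rot"]); p=o["tool_pos"] 
    T=np.r_[R@np.array([sx,sy])/1e3+t,z]
    want=np.column_stack([np.r_[R[:,0],0],-np.r_[R[:,1],0],[0,0,-1]])
    turn=(Rt.inv()*Ro.from_matrix(want)).as_rotvec()
    print("now shield",((p[:2]-t)@R*1e3).round(1),"z",p[2].round(4),"t",o["t"],"F",o["contact_force"].round(1),"open",o["opening"],"tip",ctrl.tip_extent)
    print("target",T,"shift norm",(Rt.inv().apply(T-p)/.6).round(4),"turn norm",(turn/(np.pi/2)).round(4))
if __name__=="__main__": go(*map(float,sys.argv[1:4]))
E
python3 g.py 115 -19 0.26; python3 -c "
from h import *
print(onplane('scene',30,390,0),onplane('scene',15,390,.05))"
```

```text
now shield [-357.4 -615.1] z 0.3027 t 0.1 F [ 0.2 -0.1 -0.8] open 0.08548067095682081 tip 0.0726
target [ 0.67410939 -0.04553507  0.26      ] shift norm [ 1.0677 -0.6831  0.0728] turn norm [-1.20e-03  1.00e-04  2.11e-01]
[ 0.41214778 -0.48744379  0.        ] [ 0.43252847 -0.50522054  0.05      ]
```

Request:
apply_moves:
  rows: [0.065, -0.042, 0, 0, 0, 0.02, 0.13, -0.084, 0, 0, 0, 0.04, 0.195, -0.126, 0, 0, 0, 0.06, 0.26, -0.168, 0, 0, 0, 0.08, 0.325, -0.21, 0, 0, 0, 0.1, 0.39, -0.252, 0, 0, 0, 0.12, 0.455, -0.294, 0, 0, 0, 0.14, 0.52, -0.336, 0, 0, 0, 0.16, 0.585, -0.378, 0, 0, 0, 0.18, 0.65, -0.42, 0, 0, 0, 0.2, 0.715, -0.462, 0, 0, 0, 0.21, 0.78, -0.504, 0, 0, 0, 0.211, 0.845, -0.546, 0, 0, 0, 0.211, 0.91, -0.588, 0, 0, 0, 0.211, 0.96, -0.62, 0, 0, 0, 0.211, 0.99, -0.64, 0, 0, 0, 0.211, 0.99, -0.64, 0, 0, 0, 0.211, 0.99, -0.64, 0, 0, 0, 0.211]
  grip: 0.165
  grip_force: 20

```text
t: 1.9
tool_pos: [0.6354, -0.0827, 0.3031]
tool_rot: [3.139, -0.118, -0.002]
contact_force: [0.3, -0.2, 0.1]
opening: 0.0141
grip_force: 0.0
```

```bash
python3 g.py 115 -19 0.26
```

```text
now shield [ 79.2 -59. ] z 0.3031 t 1.9 F [ 0.3 -0.2  0.1] open 0.014089075409701968 tip 0.0726
target [ 0.67410939 -0.04553507  0.26      ] shift norm [ 0.0598 -0.0666  0.0718] turn norm [0.0002 0.001  0.0005]
```

Request:
apply_moves:
  rows: [0.022, -0.022, 0.015, 0, 0, 0, 0.044, -0.044, 0.035, 0, 0, 0, 0.065, -0.0666, 0.055, 0, 0, 0, 0.065, -0.0666, 0.08, 0, 0, 0, 0.065, -0.0666, 0.09, 0, 0, 0, 0.065, -0.0666, 0.09, 0, 0, 0, 0.065, -0.0666, 0.09, 0, 0, 0]

```text
t: 2.6
tool_pos: [0.6771, -0.0468, 0.2503]
tool_rot: [3.139, -0.121, 0.0]
contact_force: [-1.2, -0.3, -0.5]
opening: 0.0141
grip_force: 0.0
```

```bash
python3 g.py 115 -19 0.197; python3 - <<'E'
from h import *
a,d=ctrl.get_image("scene");b,e=ctrl.get_image("side")
w,_=ctrl.get_image("wrist")
cv2.imwrite("pics/w1.png",cv2.convertScaleAbs(w,alpha=1.5))
A=cv2.resize(cv2.convertScaleAbs(a[150:310,190:330],alpha=1.7),None,fx=2.8,fy=2.8,interpolation=2)
B=cv2.resize(cv2.convertScaleAbs(b[90:250,240:380],alpha=1.7),None,fx=2.8,fy=2.8,interpolation=2)
cv2.imwrite("pics/ab1.png",np.hstack([A,B]))
E
```

```text
now shield [118.1 -20.1] z 0.2503 t 2.6 F [-1.2 -0.3 -0.5] open 0.014117771564961476 tip 0.0726
target [ 0.67410939 -0.04553507  0.197     ] shift norm [-0.0052 -0.0018  0.0888] turn norm [ 0.0001 -0.0001 -0.0007]
```

View pics/w1.png

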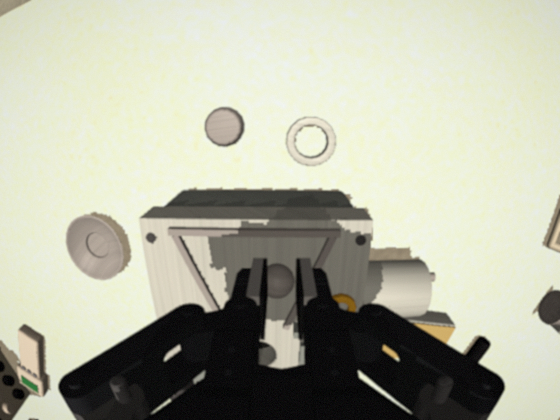

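View pics/ab1.png

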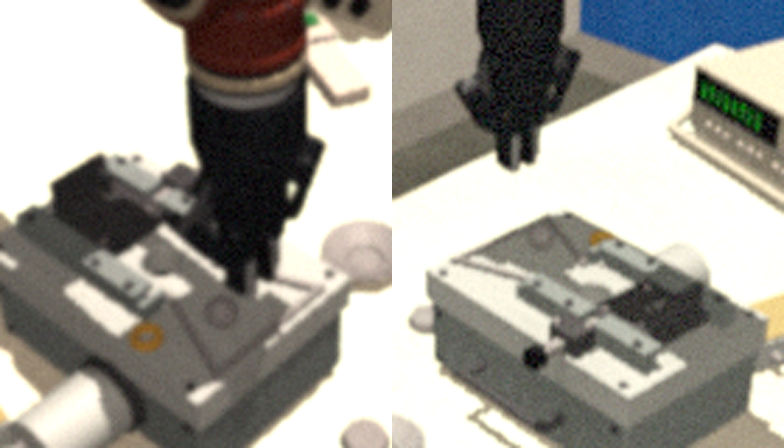

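Wrist view: the ball at (278,281) sits centred between the fingers, pads at columns 267 and 297, and the pocket shows at (263,352). Scene and side views show the tips above the far edge of the deck, clear of everything. I'll cross-check the positions with the wrist camera.

```bash
cat > wr.py <<'E'
from g import *
def wplane(u,v,z,o=None):
    o=o or ctrl.get_obs(); m=ctrl.camera_model("wrist");K=m["mtx"];f=K[0,0];dx,dy=u-K[0,2],v-K[1,2];r=np.hypot(dx,dy);a=r/f
    d=np.array([dx/r*np.sin(a),dy/r*np.sin(a),np.cos(a)]);M=m["tool_from_camera"];Rt=Ro.from_rotvec(o["tool_rot"])
    c=o["tool_pos"]+Rt.apply(M[:3,3]);w=Rt.apply(M[:3,:3]@d);X=c+w*(z-c[2])/w[2];return X,((X[:2]-t)@R*1e3).round(1)
E
python3 - <<'E'
from wr import *
for n,u,v,z in(("ball",278,281,.1225),("pocket",263,352,.11),("lip L corner",170,231,.115),("lipR",341,231,.115),("deck cornL",141,217,.11),("deck cornR",373,219,.11)): print(n,wplane(u,v,z))
for p in((.08-.08+0.0726),): pass
o=ctrl.get_obs();Rt=Ro.from_rotvec(o["tool_rot"])
for y in(-.021,-.007,.007,.021): print(y,[ (proj(n,o["tool_pos"]+Rt.apply([0,y,.0726]))-np.array(k))*2.8 for n,k in(("scene",(190,150)),("side",(240,90)))])
E
```

```text
ball (array([ 0.64182734, -0.0413256 ,  0.1225    ]), array([ 82.5, -17.2]))
pocket (array([ 0.56400567, -0.02203312,  0.11      ]), array([ 3.4, -3.9]))
lip L corner (array([0.68166047, 0.03193542, 0.115     ]), array([116.7,  58.8]))
lipR (array([ 0.67287964, -0.0870213 ,  0.115     ]), array([116.9, -60.5]))
deck cornL (array([0.69207009, 0.05493551, 0.11      ]), array([125.3,  82.5]))
deck cornR (array([ 0.67790517, -0.11109577,  0.11      ]), array([123.7, -84.1]))
-0.021 [array([273.98515733, 264.60944586]), array([106.98155166, 173.77002916])]
-0.007 [array([260.77209398, 275.08142009]), array([118.54074357, 168.81900125])]
0.007 [array([247.30761736, 285.75265117]), array([129.95566286, 163.92976812])]
0.021 [array([233.58448283, 296.62888082]), array([141.22899381, 159.10118004])]
```

Request:
apply_moves:
  rows: [0, -0.0035, 0.02, 0, 0, 0, 0, -0.0035, 0.045, 0, 0, 0, 0, -0.0035, 0.07, 0, 0, 0, 0, -0.0035, 0.085, 0, 0, 0, 0, -0.0035, 0.095, 0, 0, 0, 0, -0.0035, 0.1, 0, 0, 0, 0, -0.0035, 0.1, 0, 0, 0, 0, -0.0035, 0.1, 0, 0, 0]

```text
t: 3.55
tool_pos: [0.6781, -0.0439, 0.1906]
tool_rot: [3.139, -0.119, 0.002]
contact_force: [-0.3, -0.6, 0.1]
opening: 0.014
grip_force: 0.0
```

```bash
python3 g.py 22 -1 0.190
```

```text
now shield [118.9 -17.1] z 0.1906 t 3.55 F [-0.3 -0.6  0.1] open 0.014006521110151526 tip 0.0726
target [ 0.5827352  -0.02055993  0.19      ] shift norm [-0.1614 -0.0268  0.0008] turn norm [ 0.0001 -0.0007 -0.    ]
```

Request:
apply_moves:
  rows: [-0.002, 0.001, 0, 0, 0, 0, -0.005, 0.0015, 0, 0, 0, 0, -0.008, 0.0015, 0, 0, 0, 0, -0.011, 0.0015, 0, 0, 0, 0, -0.014, 0.0015, 0, 0, 0, 0, -0.016, 0.0015, 0, 0, 0, 0, -0.018, 0.0015, 0, 0, 0, 0, -0.02, 0.0015, 0, 0, 0, 0, -0.022, 0.0015, 0, 0, 0, 0, -0.024, 0.0015, 0, 0, 0, 0, -0.026, 0.0012, 0, 0, 0, 0, -0.029, 0.0006, 0, 0, 0, 0, -0.032, 0, 0, 0, 0, 0, -0.035, -0.0006, 0, 0, 0, 0, -0.038, -0.0012, 0, 0, 0, 0, -0.041, -0.0018, 0, 0, 0, 0, -0.044, -0.0024, 0, 0, 0, 0, -0.047, -0.003, 0, 0, 0, 0, -0.05, -0.0036, 0, 0, 0, 0, -0.053, -0.0042, 0, 0, 0, 0]

```text
t: 5.55
tool_pos: [0.646, -0.0389, 0.1899]
tool_rot: [-3.139, 0.119, 0.0]
contact_force: [0.1, 0.6, -0.0]
opening: 0.0142
grip_force: 0.1
```

```bash
python3 g.py 22 -1 0.190; python3 - <<'E'
from h import *
w,_=ctrl.get_image("wrist")
cv2.imwrite("pics/w2.png",cv2.resize(cv2.convertScaleAbs(w[200:380,180:380],alpha=1.8),None,fx=3,fy=3,interpolation=2))
E
```

```text
now shield [ 86.5 -14.5] z 0.1899 t 5.55 F [ 0.1  0.6 -0. ] open 0.014173609297652047 tip 0.0726
target [ 0.5827352  -0.02055993  0.19      ] shift norm [-1.075e-01 -2.250e-02 -1.000e-04] turn norm [-0.  0. -0.]
```

View pics/w2.png

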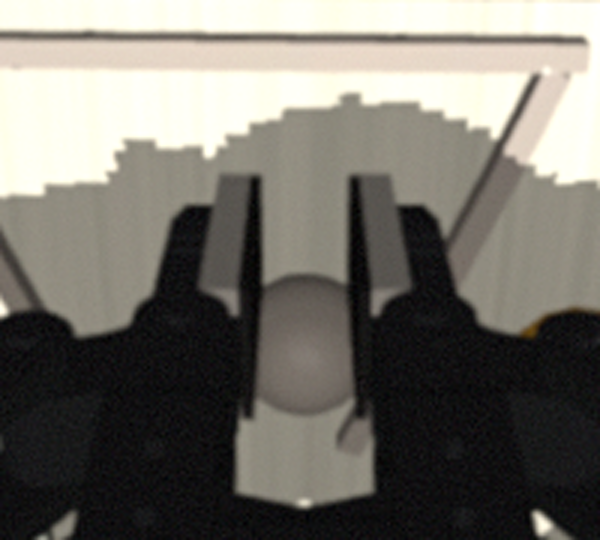

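Wrist crop: the ball at crop (303,345), full-frame about (281,315), is nested in the notch between the fingers.

```bash
python3 - <<'E'
from wr import *
print(wplane(281,315,.1225))
E
```

```text
(array([ 0.62490367, -0.03686301,  0.1225    ]), array([ 65.3, -14.1]))
```

Request:
apply_moves:
  rows: [-0.0035, -0.0008, 0, 0, 0, 0, -0.007, -0.0016, 0, 0, 0, 0, -0.0105, -0.0024, 0, 0, 0, 0, -0.014, -0.0032, 0, 0, 0, 0, -0.0175, -0.004, 0, 0, 0, 0, -0.021, -0.0048, 0, 0, 0, 0, -0.0245, -0.0056, 0, 0, 0, 0, -0.028, -0.0064, 0, 0, 0, 0, -0.0315, -0.0072, 0, 0, 0, 0, -0.035, -0.008, 0, 0, 0, 0, -0.0385, -0.0088, 0, 0, 0, 0, -0.042, -0.0096, 0, 0, 0, 0, -0.0455, -0.0104, 0, 0, 0, 0, -0.049, -0.0112, 0, 0, 0, 0, -0.0525, -0.012, 0, 0, 0, 0, -0.056, -0.0128, 0, 0, 0, 0, -0.0595, -0.0136, 0, 0, 0, 0, -0.063, -0.0144, 0, 0, 0, 0, -0.0665, -0.0152, 0, 0, 0, 0, -0.07, -0.016, 0, 0, 0, 0]

```text
t: 7.6
tool_pos: [0.6049, -0.0261, 0.1899]
tool_rot: [-3.139, 0.119, 0.0]
contact_force: [0.5, 0.1, 0.3]
opening: 0.0141
grip_force: 0.1
```

```bash
python3 g.py 22 -1 0.190
```

```text
now shield [44.5 -4.9] z 0.1899 t 7.6 F [0.5 0.1 0.3] open 0.014100709233328138 tip 0.0726
target [ 0.5827352  -0.02055993  0.19      ] shift norm [-0.0375 -0.0065 -0.0002] turn norm [-0.  0. -0.]
```

Request:
apply_moves:
  rows: [-0.0035, -0.0008, 0, 0, 0, 0, -0.007, -0.0016, 0, 0, 0, 0, -0.0105, -0.0024, 0, 0, 0, 0, -0.013, -0.003, 0, 0, 0, 0, -0.0155, -0.0035, 0, 0, 0, 0, -0.018, -0.004, 0, 0, 0, 0, -0.0205, -0.0045, 0, 0, 0, 0, -0.023, -0.005, 0, 0, 0, 0, -0.0255, -0.0055, 0, 0, 0, 0, -0.028, -0.006, 0, 0, 0, 0, -0.0305, -0.006, 0, 0, 0, 0, -0.033, -0.006, 0, 0, 0, 0, -0.034, -0.006, 0, 0, 0, 0, -0.034, -0.006, 0, 0, 0, 0]

```text
t: 9.0
tool_pos: [0.5849, -0.0211, 0.1899]
tool_rot: [-3.139, 0.119, 0.0]
contact_force: [0.2, 0.3, -0.6]
opening: 0.014
grip_force: 0.0
```

```bash
python3 g.py 22 -1 0.190; python3 - <<'E'
from h import *
w,_=ctrl.get_image("wrist")
s,_=ctrl.get_image("side");a,_=ctrl.get_image("scene")
f=lambda i:cv2.resize(cv2.convertScaleAbs(i,alpha=1.8),(400,360),interpolation=2)
cv2.imwrite("pics/w3.png",np.hstack([f(w[200:380,180:380]),f(s[155:245,260:360])]))
E
```

```text
now shield [24.2 -1.3] z 0.1899 t 9.0 F [ 0.2  0.3 -0.6] open 0.014029327318739718 tip 0.0726
target [ 0.5827352  -0.02055993  0.19      ] shift norm [-0.0036 -0.0006 -0.0002] turn norm [-0.  0. -0.]
```

View pics/w3.png

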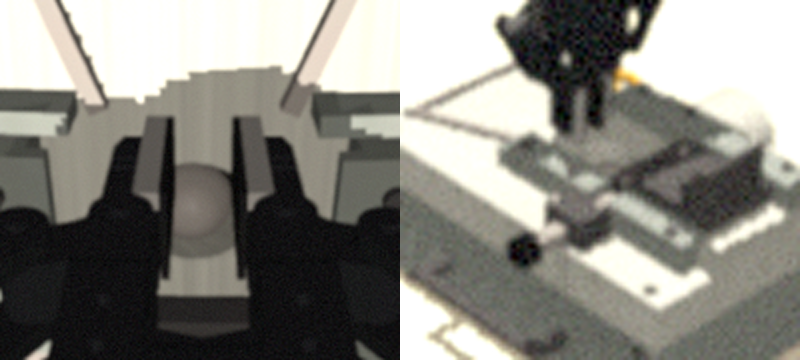

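Wrist view: the ball at left-crop (198,205) lies inside the mouth circle and looks sunk in the pocket. I'll lift straight up, confirm, then go round behind the gate.

Request:
apply_moves:
  rows: [0, 0, -0.02, 0, 0, 0, 0, 0, -0.06, 0, 0, 0, 0, 0, -0.1, 0, 0, 0, 0, 0, -0.133, 0, 0, 0, 0, 0, -0.133, 0, 0, 0, 0, 0, -0.133, 0, 0, 0]
  grip: 0

```text
t: 9.75
tool_pos: [0.5851, -0.0211, 0.2703]
tool_rot: [3.139, -0.119, 0.002]
contact_force: [-0.6, 0.5, -1.6]
opening: -0.0003
grip_force: 0.0
```

```bash
python3 g.py -128 -1 0.203; python3 - <<'E'
from wr import *
s,d=ctrl.get_image("scene");K=0
u,v=proj("scene",np.r_[R@np.array([0,-.001])+t,.0955]).round().astype(int);print(u,v)
for y in range(v-5,v+6,2): print([round(float(deproj("scene",x,y,d[y,x])[2])-.11,4) if d[y,x] else None for x in range(u-9,u+10,2)])
w,_=ctrl.get_image("wrist")
f=lambda i:cv2.resize(cv2.convertScaleAbs(i,alpha=1.8),(400,360),interpolation=2)
cv2.imwrite("pics/w4.png",np.hstack([f(w[200:380,180:380]),f(s[200:290,200:300])]))
E
```

```text
now shield [24.4 -1.4] z 0.2703 t 9.75 F [-0.6  0.5 -1.6] open -0.0002569258546448556 tip 0.0726
target [ 0.43316395 -0.00922673  0.203     ] shift norm [-0.2542 -0.0006  0.1118] turn norm [ 0.     -0.0008 -0.    ]
248 248
[-0.0002, -0.0086, -0.006, -0.004, -0.0011, -0.0038, -0.0162, -0.0142, -0.0008, -0.0019]
[-0.0, -0.0155, -0.0076, -0.0045, -0.0043, -0.007, -0.0095, -0.018, -0.0024, -0.0022]
[0.0005, -0.0032, -0.0085, -0.0072, -0.0063, -0.0106, -0.0118, 0.0001, -0.0016, -0.0019]
[0.0181, 0.0195, 0.0005, -0.0007, -0.0014, -0.0016, 0.0004, -0.0007, -0.0011, 0.0001]
[0.0187, 0.018, 0.0183, -0.0005, -0.0011, -0.001, -0.0013, -0.0003, -0.0033, -0.0001]
[0.0191, 0.0198, 0.0151, -0.0006, 0.0143, -0.0029, -0.0017, -0.0007, -0.0004, -0.001]
```

View pics/w4.png

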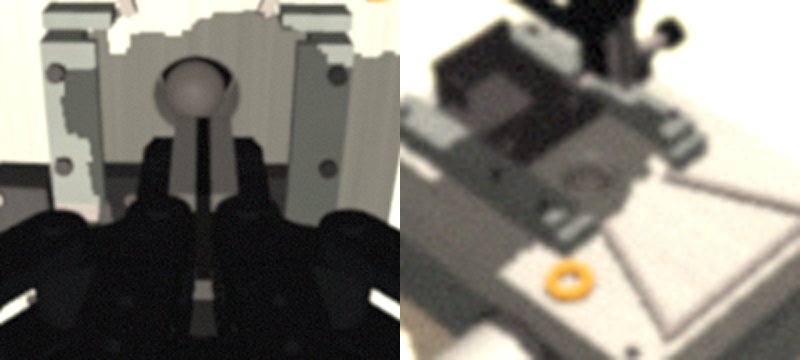

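The ball lies in the pocket: wrist crop (195,88), everything below deck level in the depth. Next I move behind the flange at height and then go down.

Request:
apply_moves:
  rows: [-0.03, 0, 0, 0, 0, 0, -0.07, 0, 0, 0, 0, 0, -0.12, 0, 0, 0, 0, 0, -0.17, 0, 0, 0, 0, 0, -0.22, 0, 0, 0, 0, 0, -0.25, 0, 0, 0, 0, 0, -0.257, 0, 0, 0, 0, 0, -0.257, 0, 0.03, 0, 0, 0, -0.257, 0, 0.07, 0, 0, 0, -0.257, 0, 0.1, 0, 0, 0, -0.257, 0, 0.112, 0, 0, 0, -0.257, 0, 0.112, 0, 0, 0, -0.257, 0, 0.112, 0, 0, 0]

```text
t: 11.15
tool_pos: [0.4317, -0.0095, 0.203]
tool_rot: [3.139, -0.119, 0.001]
contact_force: [-1.0, -0.7, -0.2]
opening: 0.0006
grip_force: 0.0
```

```bash
python3 g.py -52 -1 0.203
```

```text
now shield [-129.4   -1.4] z 0.203 t 11.15 F [-1.  -0.7 -0.2] open 0.0005647269955062815 tip 0.0726
target [ 0.50894672 -0.01496889  0.203     ] shift norm [ 1.29e-01 -7.00e-04  1.00e-04] turn norm [ 0.     -0.0003 -0.0001]
```

Request:
apply_moves:
  rows: [0.007, 0, 0, 0, 0, 0, 0.014, 0, 0, 0, 0, 0, 0.021, 0, 0, 0, 0, 0, 0.028, 0, 0, 0, 0, 0, 0.035, 0, 0, 0, 0, 0, 0.042, 0, 0, 0, 0, 0, 0.049, 0, 0, 0, 0, 0, 0.056, 0, 0, 0, 0, 0, 0.063, 0, 0, 0, 0, 0, 0.07, 0, 0, 0, 0, 0, 0.077, 0, 0, 0, 0, 0, 0.084, 0, 0, 0, 0, 0, 0.091, 0, 0, 0, 0, 0, 0.098, 0, 0, 0, 0, 0, 0.105, 0, 0, 0, 0, 0, 0.112, 0, 0, 0, 0, 0, 0.118, 0, 0, 0, 0, 0, 0.122, 0, 0, 0, 0, 0, 0.122, 0, 0, 0, 0, 0]

```text
t: 13.05
tool_pos: [0.5035, -0.0153, 0.2026]
tool_rot: [3.138, -0.119, -0.007]
contact_force: [-5.9, -0.9, 4.6]
opening: -0.0002
grip_force: 3.2
```

```bash
python3 g.py -48 -1 0.203
```

```text
now shield [-57.4  -1.7] z 0.2026 t 13.05 F [-5.9 -0.9  4.6] open -0.00020613792914194937 tip 0.0726
target [ 0.51293528 -0.01527111  0.203     ] shift norm [ 0.0156 -0.0012 -0.0008] turn norm [0.0007 0.0027 0.    ]
```

Request:
apply_moves:
  rows: [0.002, 0, 0, 0, 0, 0, 0.004, 0, 0, 0, 0, 0, 0.006, 0, 0, 0, 0, 0, 0.008, 0, 0, 0, 0, 0, 0.01, 0, 0, 0, 0, 0, 0.012, 0, 0, 0, 0, 0, 0.012, 0, 0, 0, 0, 0]

```text
t: 13.75
tool_pos: [0.5108, -0.0158, 0.2025]
tool_rot: [3.138, -0.119, -0.006]
contact_force: [-6.1, -1.5, 4.5]
opening: 0.0001
grip_force: 2.7
```

Request:
apply_moves:
  rows: [0.001, 0, 0, 0, 0, 0, 0.002, 0, 0, 0, 0, 0, 0.003, 0, 0, 0, 0, 0, 0.003, 0, 0, 0, 0, 0]

```text
t: 14.15
tool_pos: [0.512, -0.0159, 0.2025]
tool_rot: [3.138, -0.119, -0.009]
contact_force: [-8.1, -1.0, 4.6]
opening: -0.0002
grip_force: 4.3
```

Request:
apply_moves:
  rows: [0.002, 0, 0, 0, 0, 0, 0.003, 0, 0, 0, 0, 0, 0.004, 0, 0, 0, 0, 0, 0.004, 0, 0, 0, 0, 0]

```text
t: 14.55
tool_pos: [0.5125, -0.0159, 0.2026]
tool_rot: [3.138, -0.118, -0.02]
contact_force: [-19.2, -1.0, 13.6]
opening: 0.0002
grip_force: 9.6
```

```bash
python3 - <<'E'
from wr import *
a,_=ctrl.get_image("side");s,_=ctrl.get_image("scene");w,_=ctrl.get_image("wrist")
f=lambda i:cv2.resize(cv2.convertScaleAbs(i,alpha=1.8),(400,400),interpolation=2)
cv2.imwrite("pics/w5.png",np.hstack([f(a[160:240,280:360]),f(w[150:350,180:380])]))
E
python3 g.py -48 -1 .203
```

```text
now shield [-48.4  -1.7] z 0.2025 t 14.7 F [-18.8  -0.9  13.8] open 0.00031337921226660563 tip 0.0726
target [ 0.51293528 -0.01527111  0.203     ] shift norm [ 0.0007 -0.0012 -0.0008] turn norm [0.0009 0.008  0.0001]
```

View pics/w5.png

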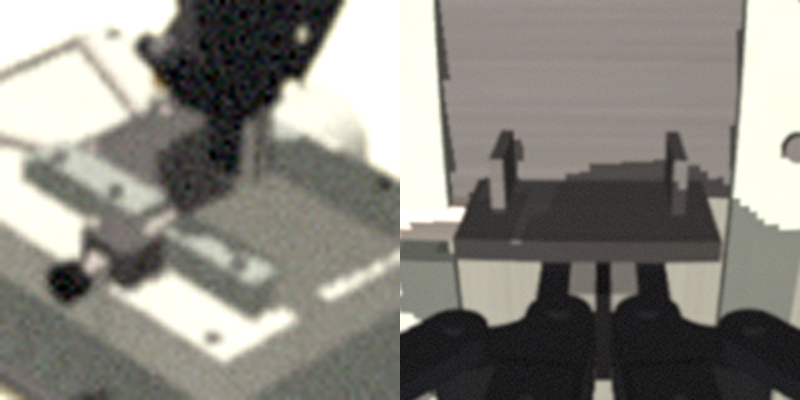

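The wrist force rose to 19 N at the expected hard-stop position (-48.4 mm against -48 mm), so the gate is home. Now I back off, lift, and check the knob's travel.

Request:
apply_moves:
  rows: [-0.01, 0, 0, 0, 0, 0, -0.04, 0, 0, 0, 0, 0, -0.08, 0, 0, 0, 0, 0, -0.1, 0, -0.02, 0, 0, 0, -0.1, 0, -0.07, 0, 0, 0, -0.12, 0, -0.13, 0, 0, 0, -0.15, 0, -0.18, 0, 0, 0, -0.18, 0, -0.2, 0, 0, 0, -0.18, 0, -0.2, 0, 0, 0, -0.18, 0, -0.2, 0, 0, 0]

```text
t: 15.7
tool_pos: [0.4081, -0.0076, 0.3222]
tool_rot: [3.139, -0.119, 0.002]
contact_force: [-0.1, -0.5, 0.1]
opening: -0.0002
grip_force: 0.0
```

```bash
python3 - <<'E'
from wr import *
print(ctrl.get_obs()["contact_force"],ctrl.get_obs()["t"])
s,d=ctrl.get_image("scene"); a,_=ctrl.get_image("side")
np.savez("scene1.npz",im=s,d=d)
def knob(im,x0,y0,x1,y1,n,z=.12):
    m=(im[y0:y1,x0:x1].max(2)<45).astype(np.uint8);k,l,st,c=cv2.connectedComponentsWithStats(m)
    for i in range(1,k):
        if 4<st[i,4]<60:
            p=c[i]+[x0,y0];print(n,p.round(1),st[i,4],((onplane(n,*p,z)[:2]-t)@R*1e3).round(1))
for k in("0","1"):
    i=np.load(f"scene{k}.npz")["im"];knob(i,255,198,280,220,"scene")
knob(np.load("side0.npz")["im"],280,205,305,230,"side");knob(a,280,205,305,230,"side")
# flange top corners by dark mask later view
f=lambda i:cv2.resize(cv2.convertScaleAbs(i,alpha=1.8),(400,400),interpolation=2)
cv2.imwrite("pics/w6.png",np.hstack([f(a[160:240,280:360]),f(s[195:285,195:285])]))
E
```

```text
[-0.07376812 -0.5471621   0.09031273] 15.7
scene [267.2 207.5] 19 [-44.8 111. ]
scene [257.9 215.9] 45 [-39.8  73.9]
scene [265.  209.5] 21 [-43.7 102.1]
scene [258.4 216.4] 35 [-37.6  73.2]
side [301.5 211.4] 24 [-45.   78.6]
side [290.6 217.6] 59 [-45.9 113.6]
side [298.  208.2] 6 [-30.4  75.6]
side [302.8 212.6] 19 [-50.3  79.9]
side [293.3 216.2] 49 [-46.  105.4]
```

View pics/w6.png

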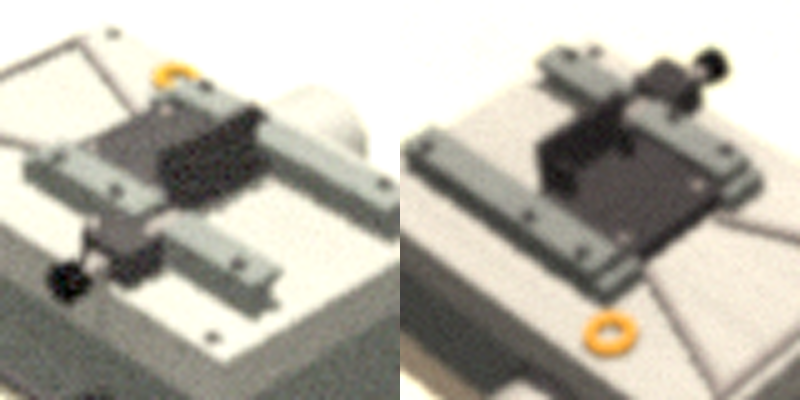

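The gate is shut over the pocket. The knob moved in by 8 to 9 mm in both views, so the bolt has sprung out. The washer is still in place and the robot is clear.

```bash
python3 -c "
from station import ctrl
print(ctrl.finish_job())"
```

```text
the job is handed in; nothing more can be done
None
```

The ball is in the pocket, the gate is pushed home and the spring bolt has snapped out behind it; the job was handed in at about 16 s, and no verdict was shown.

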